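# Lean the guard plate on the inspection easel

## Task

Set up the green guard plate for inspection: swing the easel's folded back up and over until it rests leaning back on its stop, then take the green plate from the rack and set its lower edge down gently in the easel's trough, roughly in the middle and square to the easel, so that it leans back against the raised back. Leave it standing there by itself, and do not disturb the orange plate or the other things on the bench.

Things in the scene. Friction and masses are not known exactly. Their poses are not given: they have to be found in the camera images.
- easel: plywood easel, fixed. Base board 200 (x) x 190 (y) x 20 mm; origin: centre of its underside; front is -x, z up. On it a front lip (8 mm thick, centred at x = -19) and a rear rail (20 mm thick, centred at x = +30), both along y and 12 mm high. Two dark ears at y = +-89 mm (12 mm thick, up to z = 54) carry the back's hinge, which runs along y at x = +30, z = 42 mm
- trough (a point): centre of the floor of the easel's trough, with the easel's axes; the trough runs along y between lip and rear rail, 35 mm wide, 190 mm long, open at the ends, its floor 20 mm above the bench
- easel_back (a joint): angle of the easel's hinged brown panel: 112 mm long from the hinge, 150 wide, 12 thick (6 either side of the hinge axis), 0.3 kg. 0: folded flat to the front, over the trough (its start). Swings freely up and over: 1.571 upright, 1.885 leaning back on its stop, where its weight keeps it, top edge 148 mm above the bench; let go before upright it falls shut
- lug (a point): centre of the red grip lug on the back: round bar, diameter 22 mm, 36 mm long along the easel's y, flat ends, on a stem 20 mm wide. Back folded: on top near the free edge, 100 mm in front of the hinge axis and 36 mm above it (78 mm above the bench); back raised: behind it. Pinched on its two ends it can turn between the fingers as the back swings
- rack: grey plate rack, fixed, base 220 (x) x 140 (y) x 20 mm; origin: centre of its underside. Two slots along its y at x = -55 and +55 mm, each 14 mm wide between two fins 6 mm thick, 120 mm long, reaching 65 mm above the bench. Plates stand in the slots on the base, at z = 20 mm
- green_plate_center (a point): centre of the green-painted guard plate: 10 mm thick (its x), 120 mm wide (its y), 185 mm tall (its z, up while it stands upright), 0.5 to 0.75 kg. It is green all over, with four dark dots for bolt holes. It starts upright in one of the rack's two slots, with the rack's axes
- green_plate_foot (a point): middle of the green plate's lower edge (92.5 mm below its centre), same axes
- orange_plate_center (a point): centre of the like orange plate, standing in the other slot, 110 mm away; to be left alone
- hammer: hammer lying on the bench, a bystander
- wrench: wrench lying on the bench, a bystander
- spray_can: blue can, diameter 56, 160 mm tall, a bystander; origin: centre of its underside
- mug: white mug, diameter 80, 90 mm tall, a bystander; origin: centre of its underside
- brush: brush lying on the bench, a bystander
- grease_tin: yellow tin, diameter 80, 70 mm tall, a bystander; origin: centre of its underside
There are look-alikes about, which are no part of the job. What is meant by the part that bears green_plate_center is not white, and is the smaller of those in its own colour.

How it is judged:
By the outcome, as a careful person would: the job done as asked, in the order asked, and still so for the second after the job is handed in, with the robot touching nothing.
It also fails if it takes over 64 s, if anything falls off the work surface, if the arm or the gripper's body presses on something with over 40 N, if the wrist force passes 120 N, or if a joint passes its speed limit or range.

## Robot

A 6-joint arm with a two-finger parallel gripper is mounted at the origin on the work surface. World frame = base frame: x ahead of the robot, y to its left, z up, the work surface at z = 0. Lengths are in mm, angles in rad, forces in N, time in s.
With the tool pointing down it reaches from about 350 to 775 mm from the base axis. Payload 7.3 kg.
Tool frame: the origin (TCP) lies on the centre line of the jaws, within the pads' length; the fingertips stand 17 mm ahead of it and the grasp point (between the pads) lies 2 mm behind it; z points along the fingers, y is the line along which they close (so a half turn about z gives the same grasp; the last joint's range is limited). The gripper opens to 92 mm and grips with 3 to 60 N. Pads are 19 mm wide; open, the fingers measure 130 mm over their backs; the gripper's body (75 mm by 190 mm) begins 47 mm behind the grasp point.
Start: joints at [1.191, 0.342, 1.524, -0, 1.275, -0.146], TCP at [121.613, 510.738, 243.741] pointing down, gripper open.
Joint ranges: [-2.53, 2.53], [-0.77, 2.02], [0.04, 2.7], [-1, 4.14], [0.28, 2.66], [-3.11, 3.11]. Speed limits (rad/s): [2.57, 2.57, 3.14, 3.14, 3.14, 3.14].

## Interface

Orientations are given as [roll, pitch, yaw] about the fixed x, y, z axes, in that order (R = Rz(yaw) Ry(pitch) Rx(roll)).
In Python, from plant import bot gives the robot as it stands. The module is installed in compiled form; this text tells all that it offers.
- The arm moves only by the shell command python3 -m pendant 'ROWS'. ROWS is JSON, a list of rows, each a list of 3 entries, a list of its own where there are three numbers: the shift along the world's x, y, z as a fraction of full scale, then the turn, a rotation vector about the world's x, y, z as a fraction of full scale, then the opening, from -1 (shut) to 1 (fully open), so that 0 is half open. In form: [[[tx, ty, tz], [rx, ry, rz], claw], ...]. A call has exactly 10 rows; each row shifts and turns the commanded pose from where the row before left it; what a row does not reach is not made up. Full scale, the value 1, is 30 mm for a shift and 0.12 rad for a turn. A row lasts 1/12 s, in which the tool goes at most 41.7 mm and 7.16 degrees, less where a joint would pass 70% of its speed; a pose out of reach is approached as far as the arm can. A call with a number of a shift or a turn outside -1 to 1 is refused whole. A call with a gripper value outside its range is refused whole. The fingers move at their own pace and stop on an object; the grip force is fixed at half the most. Time passes only in rows, so rows that do not move let the fingers close, or fill a call up. It gives the time, the measured TCP pose, the force, the opening and the grip force at its end, in the units of the state.
- bot.get_obs(): the state, without advancing time (a new reading comes with each control period).
- bot.capture(name): name is "scene" or "top" or "wrist"; returns the picture (420x560x3 uint8, blue, green, red); there is no depth.
- bot.camera_params(name): a dict with "fovy" (degrees; the focal length in pixels is half the picture's height over the tangent of half this angle, whatever the lens; pixels are square), "cx", "cy" (the principal point, pixels), "distortion" ([k1, k2, p1, p2, k3] as OpenCV has them; the pictures are not rectified), "camera_from_world" (4x4, takes a point from world to camera coordinates). Camera axes: x right, y down, z forward; pixel columns grow to the right and rows downward; lengths in mm; the calibration is good to about 2 mm. A picture is of the moment at which its call begins: read the wrist's pose just before it. camera_params takes no time and is no camera call; for the wrist camera it gives the pose at the moment of the call.
- bot.close_job(): hands the job in; it is judged then, once.
The state is a dict: "time": time; "joint_positions": joint angles; "dq": joint speeds; "tau": joint torques, N m; "tool_pos": TCP position; "tcp_rot": TCP orientation; "contact_force": force on the tool from outside, world axes, zero at the start; "moment": the same for the moment, N m; "grip_width": finger opening in mm; "finger_force": force on a finger pad.
Only numpy, scipy, OpenCV 4.12 (cv2) and the standard library are available. Lean on these libraries where they do the work, as an engineer would, in place of code of your own. Each camera call takes 0.05 s, during which the arm holds its last target. There are 200 camera calls.

## Working session

There is one attempt and no reset: what is moved stays moved. The work goes in short steps, Python scripts to look and compute and a shell command to move; the robot and the scene stay as the last step left them, time stands still between calls to the robot, and variables do not carry over. Pictures are saved under pics/ and viewed, at most 10 in all, crops included, and the job is handed in when it is done.

```bash
mkdir -p pics; cat > h.py <<'E'
import numpy as np, cv2
from plant import bot
def K(n):
    p=bot.camera_params(n); f=210/np.tan(np.radians(p["fovy"])/2)
    return np.array([[f,0,p["cx"]],[0,f,p["cy"]],[0,0,1]]),np.array(p["distortion"]),np.array(p["camera_from_world"])
def ray(n,uv,k=None):
    k=k or K(n); q=cv2.undistortPoints(np.array(uv,float).reshape(-1,1,2),k[0],k[1]).reshape(-1,2)
    R=k[2][:3,:3]; d=np.c_[q,np.ones(len(q))]@R; return -R.T@k[2][:3,3],d
def plane(n,uv,z,k=None):
    o,d=ray(n,uv,k); return o+d*((z-o[2])/d[:,2])[:,None]
def proj(n,P,k=None):
    k=k or K(n); return cv2.projectPoints(np.array(P,float).reshape(-1,1,3),cv2.Rodrigues(k[2][:3,:3])[0],k[2][:3,3],k[0],k[1])[0].reshape(-1,2)
E
python3 - <<'E'
from h import *
a=bot.capture("scene");b=bot.capture("top")
cv2.imwrite("pics/s.png",a);cv2.imwrite("pics/t.png",b)
for n in("scene","top"):
    k=K(n);print(n,k[0][0,0],k[1],(-k[2][:3,:3].T@k[2][:3,3]).round(),k[2][2,:3].round(2))
o=bot.get_obs();print(o["tcp_rot"],o["contact_force"])
E
```

```text
scene 448.44421450910517 [-0.12243746  0.          0.          0.          0.        ] [1572.  493. 1007.] [-0.7  -0.33 -0.63]
top 539.8252190406087 [-0.12788257  0.          0.          0.          0.        ] [ 401.    5. 1558.] [ 0.12  0.01 -0.99]
[-3.14024188e+00 -1.77040727e-04  2.90778605e+00] [-0.21358426  0.04523869  0.26652223]
```

View pics/s.png

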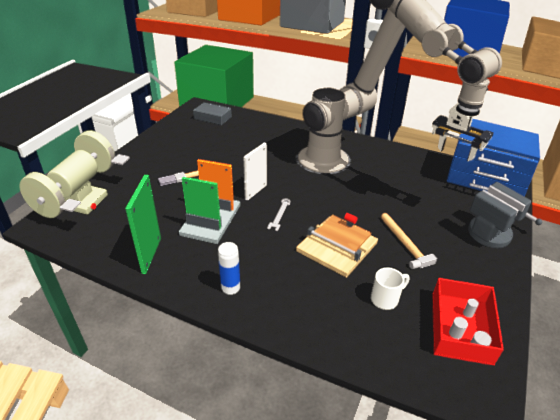

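View pics/t.png

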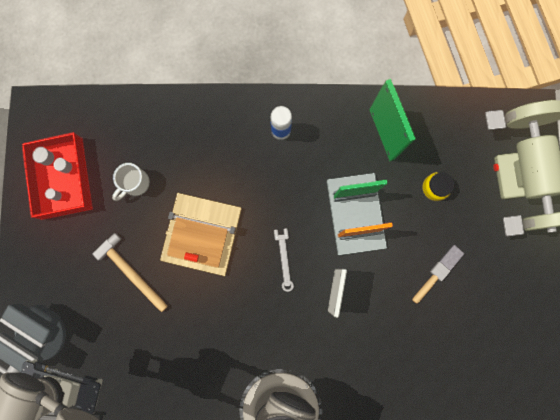

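The scene view shows two green plates, one in the rack at scene (202,201) / top (360,188), and a bigger one standing on the bench at scene (145,225) / top (392,120). A white plate is at top (338,292). The one in the rack is the smaller green one, so it fits. The easel is at top (201,234), with its red lug at (191,257). I'll confirm both in an enlarged crop and measure them.

```bash
python3 - <<'E'
from h import *
b=cv2.imread("pics/t.png");a=cv2.imread("pics/s.png")
c1=cv2.resize(b[185:285,150:250],None,fx=4,fy=4,interpolation=cv2.INTER_CUBIC)
c2=cv2.resize(b[165:265,315:415],None,fx=4,fy=4,interpolation=cv2.INTER_CUBIC)
cv2.imwrite("pics/c.png",np.hstack([c1,c2]))
hs=cv2.cvtColor(b,cv2.COLOR_BGR2HSV)
def big(m,box):
    z=np.zeros_like(m);x0,y0,x1,y1=box;z[y0:y1,x0:x1]=m[y0:y1,x0:x1]
    z=cv2.morphologyEx(z,cv2.MORPH_CLOSE,np.ones((3,3)))
    return max(cv2.findContours(z,0,2)[0],key=cv2.contourArea)
H,S,V=cv2.split(hs)
# easel base (wood)
e=big(((V>90)).astype(np.uint8)*255,(150,185,250,285))
P=plane("top",e.reshape(-1,2),20)[:,:2].astype(np.float32)
r=cv2.minAreaRect(P);print("easel z20",r)
l=big(((S>180)&((H<6)|(H>174))&(V>100)).astype(np.uint8)*255,(150,185,250,285))
print("lug px",cv2.minAreaRect(l),"world z80",plane("top",[cv2.minAreaRect(l)[0]],82))
g=big(((V>60)).astype(np.uint8)*255,(315,165,395,265))
r2=((S<60)&(V>70)).astype(np.uint8)*255
g=big(r2,(315,165,395,265));P=plane("top",g.reshape(-1,2),20)[:,:2].astype(np.float32)
print("rack",cv2.minAreaRect(P))
gm=big(((H>45)&(H<80)&(S>120)).astype(np.uint8)*255,(320,165,395,215))
print("green px",cv2.minAreaRect(gm),cv2.boxPoints(cv2.minAreaRect(gm)).round(1).tolist())
print("top edge z205",plane("top",cv2.boxPoints(cv2.minAreaRect(gm)),205).round(1).tolist())
# scene: lug
hs=cv2.cvtColor(a,cv2.COLOR_BGR2HSV);H,S,V=cv2.split(hs)
l=big(((S>180)&((H<6)|(H>174))&(V>100)).astype(np.uint8)*255,(335,205,365,235))
c=cv2.minAreaRect(l);print("lug scene",c,plane("scene",[c[0]],80))
E
```

```text
easel z20 ((499.4493408203125, 235.98776245117188), (201.6959686279297, 205.7562255859375), 77.38184356689453)
lug px ((190.826904296875, 256.8653869628906), (12.551432609558105, 6.471832275390625), 11.309932708740234) world z80 [[430.93733062 248.20078137  82.        ]]
rack ((557.675537109375, -218.33912658691406), (232.47142028808594, 156.46400451660156), 8.548042297363281)
green px ((359.9999694824219, 188.50001525878906), (10.52153491973877, 54.08726501464844), 80.53767395019531) [[332.5, 187.8000030517578], [385.79998779296875, 178.89999389648438], [387.5, 189.1999969482422], [334.20001220703125, 198.10000610351562]]
top edge z205 [[605.9, -127.5, 205.0], [629.8, -264.2, 205.0], [603.1, -268.1, 205.0], [579.3, -131.7, 205.0]]
lug scene ((350.44830322265625, 217.62069702148438), (12.86803150177002, 7.090548515319824), 23.198591232299805) [[431.90021007 249.39647507  80.        ]]
```

View pics/c.png

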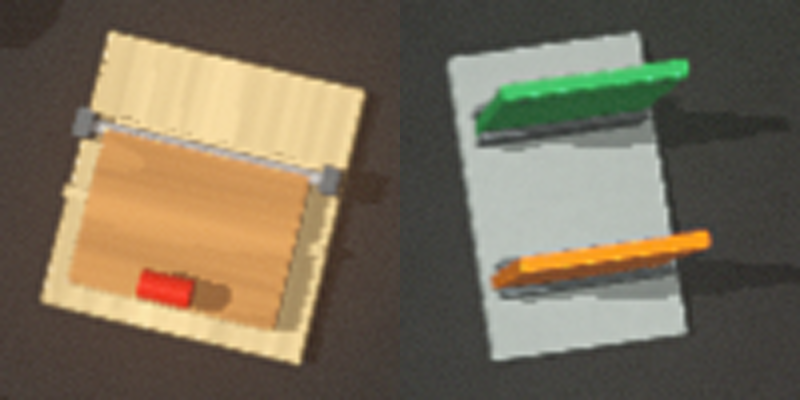

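The crop confirms it: the small green plate stands in the rack's far slot, with its bright top edge running (500,92)–(688,65), and orange is in the near slot. The easel base corners are (107,32), (365,92), (301,363), (41,300), and the lug is at (165,288) on the robot side. I'll compute the poses.

```bash
python3 - <<'E'
from h import *
def w(p,off,z): return plane("top",np.array(p)/4+np.array(off)-0.375,z)[:,:2]
e=w([(107,32),(365,92),(301,363),(41,300)],(150,185),20)
def pose(c,nm): # bl(+x,left=+y), (+x,-y),(-x,-y),(-x,+y)
    m=c.mean(0); dx=(c[0]+c[1]-c[2]-c[3])/2; dy=(c[0]+c[3]-c[1]-c[2])/2
    print(nm,m.round(1),np.linalg.norm(dx).round(1),np.linalg.norm(dy).round(1),np.arctan2(dx[1],dx[0]).round(4),np.arctan2(-dy[0],dy[1]).round(4))
    return m,(np.arctan2(dx[1],dx[0])+np.arctan2(-dy[0],dy[1]))/2
m,t=pose(e,"easel");c,s=np.cos(t),np.sin(t);R=np.array([[c,-s],[s,c]])
print("lug",m+R@[-70,0],"trough",m+R@[2.5,0],"lug raised",t)
r=w([(48,57),(240,32),(287,333),(92,360)],(315,165),20)
m,t=pose(r,"rack");c,s=np.cos(t),np.sin(t);R=np.array([[c,-s],[s,c]])
print("slot",m+R@[55,0],m+R@[-55,0])
print("green top edge",w([(97,95),(288,62),(288,74),(102,87)],(315,165),205),w([(194,80)],(315,165),205))
E
```

```text
easel [498.8 232.6] 198.2 192.2 -0.2157 -0.2221
lug [430.51211567 247.80259923] trough [501.28177711 232.05759939] lug raised -0.21891680856740037
rack [ 560.6 -214.1] 219.9 141.2 0.1398 0.1392
slot [ 615.03456626 -206.42987845] [ 506.1036253  -221.72857452]
green top edge [[ 604.38630177 -143.80772236]
 [ 626.58984559 -266.23909933]
 [ 618.8438094  -266.0854677 ]
 [ 609.54171656 -147.02821496]] [[ 614.4889431  -205.74875437]]
```

Poses agree in both views:
- Easel: (499,233), yaw −0.219, lug about (431,248,78).
- Green plate: (615,−206), yaw 0.14.

Now I move over the lug.

```bash
python3 -m pendant '[[[0.515,-0.438,-0.107],[0,0,0.006],0.5],[[0.515,-0.438,-0.107],[0,0,0.006],0.5],[[0.515,-0.438,-0.107],[0,0,0.006],0.5],[[0.515,-0.438,-0.107],[0,0,0.006],0.5],[[0.515,-0.438,-0.107],[0,0,0.006],0.5],[[0.515,-0.438,-0.107],[0,0,0.006],0.5],[[0.515,-0.438,-0.107],[0,0,0.006],0.5],[[0.515,-0.438,-0.107],[0,0,0.006],0.5],[[0.515,-0.438,-0.107],[0,0,0.006],0.5],[[0.515,-0.438,-0.107],[0,0,0.006],0.5]]' >/dev/null
python3 -m pendant '[[[0.515,-0.438,-0.107],[0,0,0.006],0.5],[[0.515,-0.438,-0.107],[0,0,0.006],0.5],[[0.515,-0.438,-0.107],[0,0,0.006],0.5],[[0.515,-0.438,-0.107],[0,0,0.006],0.5],[[0.515,-0.438,-0.107],[0,0,0.006],0.5],[[0.515,-0.438,-0.107],[0,0,0.006],0.5],[[0.515,-0.438,-0.107],[0,0,0.006],0.5],[[0.515,-0.438,-0.107],[0,0,0.006],0.5],[[0.515,-0.438,-0.107],[0,0,0.006],0.5],[[0.515,-0.438,-0.107],[0,0,0.006],0.5]]'
python3 - <<'E'
from h import *
k=K("wrist");a=bot.capture("wrist");cv2.imwrite("pics/w1.png",a)
H,S,V=cv2.split(cv2.cvtColor(a,cv2.COLOR_BGR2HSV))
m=((S>180)&((H<6)|(H>174))&(V>90)).astype(np.uint8)*255
c=max(cv2.findContours(m,0,2)[0],key=cv2.contourArea);r=cv2.minAreaRect(c);print(r)
print(plane("wrist",[r[0]],82,k),proj("wrist",[[431,248,78]],k)); print(bot.get_obs()["tool_pos"],bot.get_obs()["tcp_rot"])
E
```

```text
time: 1.77
tool_pos: [431.1, 247.1, 179.1]
tcp_rot: [-3.141, -0.001, 2.922]
contact_force: [-0.6, -0.2, -1.0]
grip_width: 68.8
finger_force: 0.0
((301.0, 225.0), (0.0, 0.0), 0.0)
[[440.17441371 262.88690548  82.        ]] [[281.86123789 217.3489789 ]]
[433.5501353  245.16988138 178.54116691] [-3.14035147e+00  9.81474128e-04  2.92090544e+00]
```

View pics/w1.png

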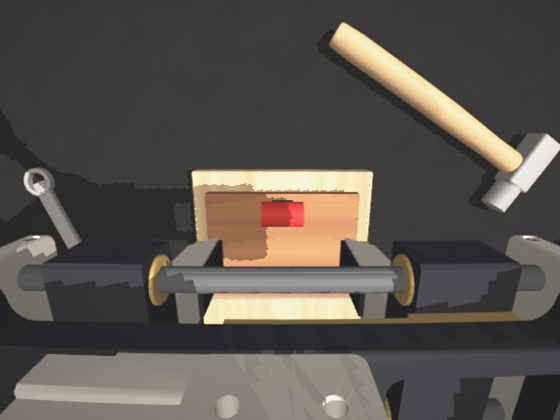

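The lug shows at (282,214) against a predicted (282,217), so alignment is good. Descend and pinch.

```bash
python3 -m pendant '[[[0,0,-0.4],[0,0,0],0.5],[[0,0,-0.4],[0,0,0],0.5],[[0,0,-0.4],[0,0,0],0.5],[[0,0,-0.4],[0,0,0],0.5],[[0,0,-0.4],[0,0,0],0.5],[[0,0,-0.4],[0,0,0],0.5],[[0,0,-0.4],[0,0,0],0.5],[[0,0,-0.35],[0,0,0],0.5],[[0,0,-0.2],[0,0,0],0.5],[[0,0,-0.1],[0,0,0],0.5]]'
python3 -m pendant '[[[0,0,0],[0,0,0],0.5],[[0,0,0],[0,0,0],0.2],[[0,0,0],[0,0,0],-0.1],[[0,0,0],[0,0,0],-0.5],[[0,0,0],[0,0,0],-1],[[0,0,0],[0,0,0],-1],[[0,0,0],[0,0,0],-1],[[0,0,0],[0,0,0],-1],[[0,0,0],[0,0,0],-1],[[0,0,0],[0,0,0],-1]]'
```

```text
time: 2.65
tool_pos: [430.0, 247.8, 75.1]
tcp_rot: [-3.141, -0.002, 2.922]
contact_force: [-0.1, 0.0, -1.2]
grip_width: 68.7
finger_force: 0.0
time: 3.48
tool_pos: [430.7, 248.1, 76.3]
tcp_rot: [3.141, 0.0, 2.922]
contact_force: [-0.3, 0.6, 2.7]
grip_width: 36.1
finger_force: 30.0
```

```bash
python3 -c "
import numpy as np
th=np.r_[np.linspace(0,1.86,21)]
p=np.c_[-100*np.cos(th)+36*np.sin(th),100*np.sin(th)+36*np.cos(th)]
d=np.diff(p,axis=0)/30
for a in d: print([round(.976*a[0],2),round(-.217*a[0],2),round(a[1],2)],end=',')
print(p[-1])"
```

```text
[np.float64(0.12), np.float64(-0.03), np.float64(0.3)],[np.float64(0.15), np.float64(-0.03), np.float64(0.29)],[np.float64(0.18), np.float64(-0.04), np.float64(0.28)],[np.float64(0.2), np.float64(-0.04), np.float64(0.26)],[np.float64(0.22), np.float64(-0.05), np.float64(0.24)],[np.float64(0.24), np.float64(-0.05), np.float64(0.22)],[np.float64(0.26), np.float64(-0.06), np.float64(0.19)],[np.float64(0.28), np.float64(-0.06), np.float64(0.17)],[np.float64(0.29), np.float64(-0.06), np.float64(0.14)],[np.float64(0.3), np.float64(-0.07), np.float64(0.11)],[np.float64(0.31), np.float64(-0.07), np.float64(0.08)],[np.float64(0.32), np.float64(-0.07), np.float64(0.05)],[np.float64(0.32), np.float64(-0.07), np.float64(0.02)],[np.float64(0.32), np.float64(-0.07), np.float64(-0.01)],[np.float64(0.32), np.float64(-0.07), np.float64(-0.04)],[np.float64(0.31), np.float64(-0.07), np.float64(-0.07)],[np.float64(0.31), np.float64(-0.07), np.float64(-0.1)],[np.float64(0.3), np.float64(-0.07), np.float64(-0.13)],[np.float64(0.28), np.float64(-0.06), np.float64(-0.16)],[np.float64(0.27), np.float64(-0.06), np.float64(-0.18)],[63.02387212 85.58032218]
```

```bash
python3 -m pendant '[[[0.12,-0.03,0.30],[0,0,0],-1],[[0.15,-0.03,0.29],[0,0,0],-1],[[0.18,-0.04,0.28],[0,0,0],-1],[[0.20,-0.04,0.26],[0,0,0],-1],[[0.22,-0.05,0.24],[0,0,0],-1],[[0.24,-0.05,0.22],[0,0,0],-1],[[0.26,-0.06,0.19],[0,0,0],-1],[[0.28,-0.06,0.17],[0,0,0],-1],[[0.29,-0.06,0.14],[0,0,0],-1],[[0.30,-0.07,0.11],[0,0,0],-1]]'
```

```text
time: 4.32
tool_pos: [498.1, 232.9, 142.3]
tcp_rot: [-3.141, -0.001, 2.922]
contact_force: [-1.6, 1.7, -6.2]
grip_width: 35.7
finger_force: 30.0
```

Force is low and it still holds, so I continue over the top.

```bash
python3 -m pendant '[[[0.31,-0.07,0.08],[0,0,0],-1],[[0.32,-0.07,0.05],[0,0,0],-1],[[0.32,-0.07,0.02],[0,0,0],-1],[[0.32,-0.07,-0.01],[0,0,0],-1],[[0.32,-0.07,-0.04],[0,0,0],-1],[[0.31,-0.07,-0.07],[0,0,0],-1],[[0.31,-0.07,-0.10],[0,0,0],-1],[[0.30,-0.07,-0.13],[0,0,0],-1],[[0.28,-0.06,-0.16],[0,0,0],-1],[[0.27,-0.06,-0.18],[0,0,0],-1]]'
```

```text
time: 5.15
tool_pos: [591.8, 212.0, 126.2]
tcp_rot: [3.141, 0.003, 2.922]
contact_force: [-0.1, -3.9, 4.5]
grip_width: 35.9
finger_force: 30.0
```

```bash
python3 -m pendant '[[[0,0,0],[0,0,0],-1],[[0,0,0],[0,0,0],-1],[[0,0,0],[0,0,0],-1],[[0,0,0],[0,0,0],-0.2],[[0,0,0],[0,0,0],0],[[0,0,0],[0,0,0],0.2],[[0,0,0],[0,0,0],0.4],[[0,0,0],[0,0,0],0.4],[[0,0,0.2],[0,0,0],0.4],[[0,0,0.5],[0,0,0],0.4]]'
python3 - <<'E'
from h import *
a=bot.capture("scene");cv2.imwrite("pics/s2.png",cv2.resize(a[150:300,260:460],None,fx=3,fy=3))
E
```

```text
time: 5.98
tool_pos: [588.3, 212.7, 145.2]
tcp_rot: [-3.14, -0.004, 2.922]
contact_force: [-0.3, -0.6, -0.4]
grip_width: 63.9
finger_force: 0.0
```

View pics/s2.png

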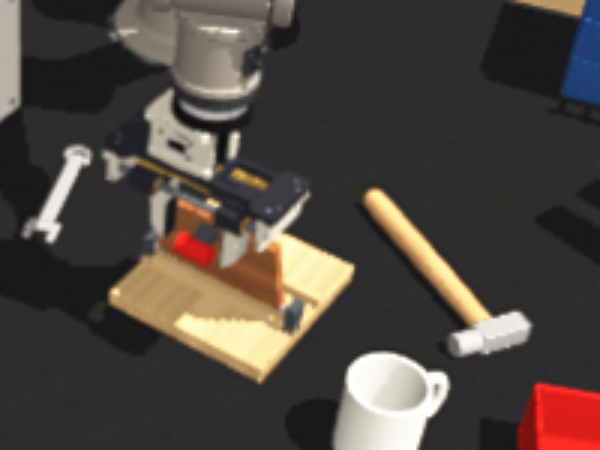

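The back is up and leaning on its stop, with the fingers free of the lug. Now to the green plate.

```bash
python3 -m pendant '[[[0,0,0.9],[0,0,0],1],[[0,0,0.9],[0,0,0],1],[[0,0,0.9],[0,0,0],1],[[0.05,-0.82,0.14],[0,0,-0.594],1],[[0.05,-0.82,0.14],[0,0,-0.594],1],[[0.05,-0.82,0.14],[0,0,-0.594],1],[[0.05,-0.82,0.14],[0,0,-0.594],1],[[0.05,-0.82,0.14],[0,0,-0.594],1],[[0.05,-0.82,0.14],[0,0,-0.594],1],[[0.05,-0.82,0.14],[0,0,-0.594],1]]' >/dev/null
python3 -m pendant '[[[0.05,-0.82,0.14],[0,0,-0.594],1],[[0.05,-0.82,0.14],[0,0,-0.594],1],[[0.05,-0.82,0.14],[0,0,-0.594],1],[[0.05,-0.82,0.14],[0,0,-0.594],1],[[0.05,-0.82,0.14],[0,0,-0.594],1],[[0.05,-0.82,0.14],[0,0,-0.594],1],[[0.05,-0.82,0.14],[0,0,-0.594],1],[[0.05,-0.82,0.14],[0,0,-0.594],1],[[0.05,-0.82,0.14],[0,0,-0.594],1],[[0.05,-0.82,0.14],[0,0,-0.594],1]]'
python3 -m pendant '[[[0,0,0],[0,0,0],1],[[0,0,0],[0,0,0],1],[[0,0,0],[0,0,0],1],[[0,0,0],[0,0,0],1],[[0,0,0],[0,0,0],1],[[0,0,0],[0,0,0],1],[[0,0,0],[0,0,0],1],[[0,0,0],[0,0,0],1],[[0,0,0],[0,0,0],1],[[0,0,0],[0,0,0],1]]'
python3 - <<'E'
from h import *
k=K("wrist");a=bot.capture("wrist");cv2.imwrite("pics/w2.png",a)
t=.14;c,s=np.cos(t),np.sin(t)
q=[[614.8+c*x-s*y,-206+s*x+c*y,205] for x in(-5,5) for y in(-60,60)]
print(proj("wrist",q,k).round().tolist())
H,S,V=cv2.split(cv2.cvtColor(a,cv2.COLOR_BGR2HSV));m=((H>45)&(H<80)&(S>120)&(V>140)).astype(np.uint8)*255
for c in cv2.findContours(m,0,2)[0]:
    if cv2.contourArea(c)>100: print(cv2.minAreaRect(c),plane("wrist",cv2.boxPoints(cv2.minAreaRect(c)),205,k).round(1).tolist())
E
```

```text
time: 7.7
tool_pos: [615.1, -206.5, 299.7]
tcp_rot: [3.141, 0.0, 1.707]
contact_force: [0.6, -0.6, -0.1]
grip_width: 91.6
finger_force: 0.0
time: 8.53
tool_pos: [615.1, -205.2, 299.2]
tcp_rot: [3.141, -0.0, 1.711]
contact_force: [0.8, -0.3, 0.2]
grip_width: 92.0
finger_force: 0.0
[[277.0, 283.0], [276.0, 147.0], [288.0, 283.0], [289.0, 147.0]]
((397.5192565917969, 388.59613037109375), (13.924245834350586, 17.65045166015625), 78.69007110595703) [[746.6, -365.3, 205.0], [763.4, -358.8, 205.0], [771.2, -376.1, 205.0], [754.1, -382.8, 205.0]]
((365.7181091308594, 306.2210693359375), (35.734596252441406, 19.55597686767578), 60.64224624633789) [[685.2, -269.8, 205.0], [698.7, -258.0, 205.0], [722.5, -288.1, 205.0], [708.8, -300.6, 205.0]]
((347.1799621582031, 258.7599792480469), (13.152186393737793, 23.617366790771484), 81.8698959350586) [[664.7, -231.0, 205.0], [684.5, -225.1, 205.0], [688.8, -237.1, 205.0], [668.7, -243.1, 205.0]]
((415.28497314453125, 243.0828857421875), (33.39944839477539, 31.383962631225586), 30.25643539428711) [[714.7, -218.7, 205.0], [722.3, -192.5, 205.0], [751.7, -203.9, 205.0], [744.7, -231.0, 205.0]]
((279.0762634277344, 206.54974365234375), (116.9940414428711, 11.332756042480469), 89.42127990722656) [[598.9, -148.4, 205.0], [607.8, -147.0, 205.0], [623.3, -247.5, 205.0], [613.4, -249.0, 205.0]]
```

View pics/w2.png

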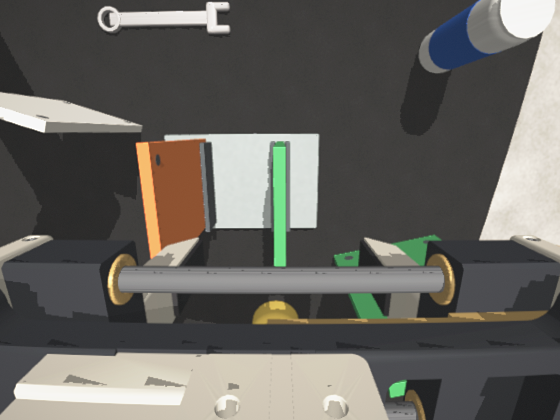

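The plate's top edge is at columns 273–285, rows 143–265, about 2–3 mm nearer in x than predicted. The large green plate is close on the right, (335–440, 240–310), so I'll check its clearance to the gripper body first.

```bash
python3 - <<'E'
from h import *
b=plane("top",[(371,108),(395,160)],0)[:,:2];print("base",b.round())
for z in (150,200,250,300): print(z,plane("top",[(390,82),(413,135)],z)[:,:2].round().tolist())
a=cv2.imread("pics/t.png");H,S,V=cv2.split(cv2.cvtColor(a,cv2.COLOR_BGR2HSV));m=((H>45)&(H<80)&(S>120)).astype(np.uint8)*255;m[165:]=0
c=max(cv2.findContours(m,0,2)[0],key=cv2.contourArea);print(cv2.approxPolyDP(c,2,True).reshape(-1,2).tolist())
print(plane("wrist",[(335,255),(440,238)],250).round().tolist())
E
```

```text
base [[ 879. -265.]
 [ 721. -334.]]
150 [[908.0, -293.0], [760.0, -352.0]]
200 [[890.0, -283.0], [747.0, -339.0]]
250 [[872.0, -272.0], [734.0, -327.0]]
300 [[854.0, -262.0], [721.0, -314.0]]
[[388, 80], [370, 111], [374, 113], [372, 116], [391, 160], [415, 137], [394, 87]]
[[653.0, -214.0, 250.0], [725.0, -191.0, 250.0]]
```

The nearest corner of the large plate is about 100 mm from the gripper body, so it is clear. Descend and grip.

```bash
python3 -m pendant '[[[-0.08,0,-0.3],[0,0,0],0.5],[[0,0,-0.45],[0,0,0],0.5],[[0,0,-0.45],[0,0,0],0.5],[[0,0,-0.45],[0,0,0],0.5],[[0,0,-0.45],[0,0,0],0.5],[[0,0,-0.45],[0,0,0],0.5],[[0,0,-0.45],[0,0,0],0.5],[[0,0,-0.45],[0,0,0],0.5],[[0,0,-0.3],[0,0,0],0.5],[[0,0,-0.13],[0,0,0],0.5]]'
python3 -m pendant '[[[0,0,0],[0,0,0],0.3],[[0,0,0],[0,0,0],0],[[0,0,0],[0,0,0],-0.3],[[0,0,0],[0,0,0],-0.5],[[0,0,0],[0,0,0],-0.6],[[0,0,0],[0,0,0],-0.7],[[0,0,0],[0,0,0],-0.8],[[0,0,0],[0,0,0],-1],[[0,0,0],[0,0,0],-1],[[0,0,0],[0,0,0],-1]]'
```

```text
time: 9.42
tool_pos: [612.1, -205.2, 181.2]
tcp_rot: [-3.14, -0.001, 1.71]
contact_force: [-0.2, 0.3, -0.2]
grip_width: 68.9
finger_force: 0.0
time: 10.25
tool_pos: [612.7, -205.4, 182.9]
tcp_rot: [3.141, 0.0, 1.71]
contact_force: [-0.4, -0.2, 0.9]
grip_width: 10.0
finger_force: 30.0
```

Gripped at 10.0 mm. I lift, swing clear of the orange plate, then come in along the easel's y in front of the raised back.

```bash
python3 -m pendant '[[[0,0,0.2],[0,0,0],-1],[[0,0,0.4],[0,0,0],-1],[[0,0,0.5],[0,0,0],-1],[[0,0,0.5],[0,0,0],-1],[[0,0,0.5],[0,0,0],-1],[[0,0,0.4],[0,0,0],-1],[[0,0,0.17],[0,0,0],-1],[[0,0.4,0],[0,0,0],-1],[[0,0.6,0],[0,0,0],-1],[[0,0.7,0],[0,0,0],-1]]'
python3 -m pendant '[[[0,0.7,0],[0,0,-0.3],-1],[[0,0.7,0],[0,0,-0.3],-1],[[0,0.7,0],[0,0,-0.3],-1],[[-0.56,0.7,0],[0,0,-0.3],-1],[[-0.57,0.7,0],[0,0,-0.3],-1],[[-0.57,0.7,0],[0,0,-0.3],-1],[[-0.57,0.7,0],[0,0,-0.3],-1],[[-0.57,0.7,0],[0,0,-0.3],-1],[[-0.57,0.7,0],[0,0,-0.3],-1],[[-0.57,0.7,0],[0,0,-0.29],-1]]'
```

```text
time: 11.08
tool_pos: [611.9, -153.9, 261.3]
tcp_rot: [-3.139, -0.001, 1.709]
contact_force: [-0.5, 0.8, -6.0]
grip_width: 9.7
finger_force: 30.0
time: 11.92
tool_pos: [491.3, 57.2, 261.8]
tcp_rot: [-3.139, 0.0, 1.35]
contact_force: [-0.2, -0.2, -5.3]
grip_width: 9.9
finger_force: 30.0
```

```bash
python3 -m pendant '[[[0.114,0.65,-0.09],[0.061,0.277,0],-1],[[0.114,0.65,-0.09],[0.061,0.277,0],-1],[[0.114,0.65,-0.09],[0.061,0.277,0],-1],[[0.114,0.65,-0.09],[0.061,0.277,0],-1],[[0.114,0.65,-0.09],[0.061,0.277,0],-1],[[0.114,0.65,-0.09],[0.061,0.277,0],-1],[[0.114,0.6,-0.09],[0.061,0.277,0],-1],[[0.114,0.5,-0.09],[0.061,0.277,0],-1],[[0.114,0.4,-0.09],[0.061,0.277,0],-1],[[0.114,0.28,-0.09],[0.061,0.277,0],-1]]'
python3 -m pendant '[[[0,0,0],[0,0,0],-1],[[0,0,0],[0,0,0],-1],[[0,0,0],[0,0,0],-1],[[0,0,0],[0,0,0],-1],[[0,0,0],[0,0,0],-1],[[0,0,0],[0,0,0],-1],[[0,0,0],[0,0,0],-1],[[0,0,0],[0,0,0],-1],[[0,0,0],[0,0,0],-1],[[0,0,0],[0,0,0],-1]]'
python3 - <<'E'
from h import *
from scipy.spatial.transform import Rotation as Ro
o=bot.get_obs();R=Ro.from_euler('xyz',o["tcp_rot"]).as_matrix();t=-.219
E=np.array([[np.cos(t),-np.sin(t),0],[np.sin(t),np.cos(t),0],[0,0,1]])
print("tool z,y,x in easel",(E.T@R[:,2]).round(3),(E.T@R[:,1]).round(3))
f=o["tool_pos"]+R[:,2]*162.9;print("tcp",E.T@(o["tool_pos"]-[498.8,232.6,0]),"foot easel",E.T@(f-[498.8,232.6,0]))
a=bot.capture("scene");cv2.imwrite("pics/s3.png",cv2.resize(a[120:300,250:470],None,fx=3,fy=3))
E
```

```text
time: 12.75
tool_pos: [526.9, 227.9, 234.6]
tcp_rot: [-2.799, 0.001, 1.353]
contact_force: [-0.0, -0.2, -5.5]
grip_width: 9.8
finger_force: 30.0
time: 13.58
tool_pos: [527.5, 226.0, 236.0]
tcp_rot: [-2.801, 0.001, 1.352]
contact_force: [-0.3, 0.8, -5.1]
grip_width: 9.9
finger_force: 30.0
tool z,y,x in easel [-0.334 -0.001 -0.943] [ 0.943 -0.    -0.334]
tcp [ 2.94644699e+01 -2.32205001e-01  2.35984784e+02] foot easel [-24.88420192  -0.35629644  82.41845812]
```

View pics/s3.png

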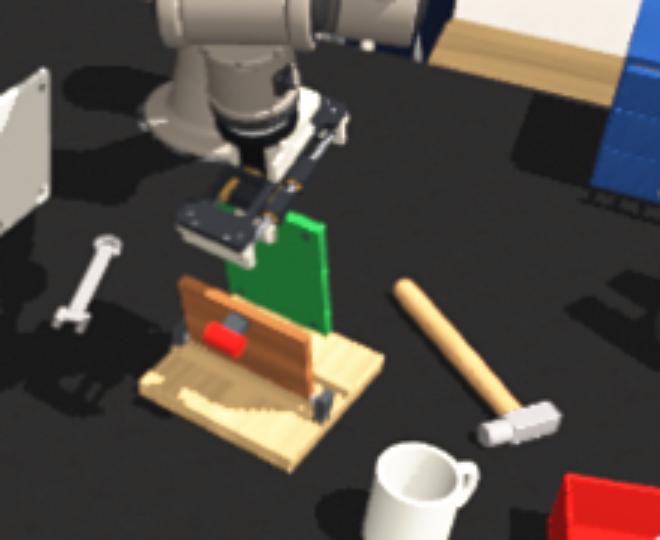

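The plate hangs centred and parallel in front of the raised back, with its lower edge clear of the lip. I descend into the trough, slowly at the end.

```bash
python3 -m pendant '[[[0.096,-0.021,-0.185],[0,0,0],-1],[[0.096,-0.021,-0.185],[0,0,0],-1],[[0.096,-0.021,-0.185],[0,0,0],-1],[[0.096,-0.021,-0.185],[0,0,0],-1],[[0.096,-0.021,-0.185],[0,0,0],-1],[[0.096,-0.021,-0.185],[0,0,0],-1],[[0.096,-0.021,-0.185],[0,0,0],-1],[[0.096,-0.021,-0.185],[0,0,0],-1],[[0.096,-0.021,-0.185],[0,0,0],-1],[[0.096,-0.021,-0.185],[0,0,0],-1]]'
python3 -m pendant '[[[0,0,0],[0,0,0],-1],[[0,0,0],[0,0,0],-1],[[0,0,-0.02],[0,0,0],-1],[[0,0,-0.02],[0,0,0],-1],[[0,0,-0.02],[0,0,0],-1],[[0,0,-0.02],[0,0,0],-1],[[0,0,-0.02],[0,0,0],-1],[[0,0,-0.02],[0,0,0],-1],[[0,0,0],[0,0,0],-1],[[0,0,0],[0,0,0],-1]]'
```

```text
time: 14.47
tool_pos: [556.6, 219.7, 179.9]
tcp_rot: [-2.801, 0.001, 1.352]
contact_force: [0.4, -0.0, -5.6]
grip_width: 9.9
finger_force: 30.0
time: 15.3
tool_pos: [556.3, 219.7, 176.8]
tcp_rot: [-2.801, 0.001, 1.352]
contact_force: [-0.5, 0.5, -5.5]
grip_width: 9.8
finger_force: 30.0
```

Still carrying the full weight, so no contact yet. I lower gently, a little at a time.

```bash
python3 -m pendant '[[[0,0,-0.015],[0,0,0],-1],[[0,0,-0.015],[0,0,0],-1],[[0,0,-0.015],[0,0,0],-1],[[0,0,-0.015],[0,0,0],-1],[[0,0,0],[0,0,0],-1],[[0,0,0],[0,0,0],-1],[[0,0,0],[0,0,0],-1],[[0,0,0],[0,0,0],-1],[[0,0,0],[0,0,0],-1],[[0,0,0],[0,0,0],-1]]'
```

```text
time: 16.13
tool_pos: [556.3, 219.7, 175.2]
tcp_rot: [-2.801, 0.001, 1.352]
contact_force: [0.0, 0.1, -4.1]
grip_width: 9.8
finger_force: 30.0
```

```bash
python3 -m pendant '[[[0,0,-0.01],[0,0,0],-1],[[0,0,-0.01],[0,0,0],-1],[[0,0,-0.01],[0,0,0],-1],[[0,0,0],[0,0,0],-1],[[0,0,0],[0,0,0],-1],[[0,0,0],[0,0,0],-1],[[0,0,0],[0,0,0],-1],[[0,0,0],[0,0,0],-1],[[0,0,0],[0,0,0],-1],[[0,0,0],[0,0,0],-1]]'
```

```text
time: 16.97
tool_pos: [556.5, 219.7, 175.0]
tcp_rot: [-2.802, 0.0, 1.352]
contact_force: [0.4, -0.8, 5.1]
grip_width: 10.1
finger_force: 30.0
```

It's on the floor: the force turned to +5 N. Now I tip it back about its lower edge to meet the back.

```bash
python3 -m pendant '[[[0.025,-0.006,-0.009],[0.009,0.041,0],-1],[[0.025,-0.006,-0.009],[0.009,0.041,0],-1],[[0.025,-0.006,-0.009],[0.009,0.041,0],-1],[[0.025,-0.006,-0.009],[0.009,0.041,0],-1],[[0,0,0],[0,0,0],-1],[[0,0,0],[0,0,0],-1],[[0,0,0],[0,0,0],-1],[[0,0,0],[0,0,0],-1],[[0,0,0],[0,0,0],-1],[[0,0,0],[0,0,0],-1]]'
```

```text
time: 17.8
tool_pos: [559.0, 219.2, 173.9]
tcp_rot: [-2.78, 0.0, 1.352]
contact_force: [-1.3, -0.1, 7.2]
grip_width: 10.1
finger_force: 30.0
```

```bash
python3 -m pendant '[[[0.025,-0.006,-0.009],[0.009,0.041,0],-1],[[0.025,-0.006,-0.009],[0.009,0.041,0],-1],[[0.0,0,0],[0,0,0],-1],[[0,0,0],[0,0,0],-1],[[0,0,0],[0,0,0],-1],[[0,0,0],[0,0,0],-1],[[0,0,0],[0,0,0],-1],[[0,0,0],[0,0,0],-1],[[0,0,0],[0,0,0],-1],[[0,0,0],[0,0,0],-1]]'
python3 - <<'E'
from h import *
a=bot.capture("scene");cv2.imwrite("pics/s4.png",cv2.resize(a[150:290,280:420],None,fx=4,fy=4))
E
```

```text
time: 18.63
tool_pos: [559.2, 219.2, 173.2]
tcp_rot: [-2.767, 0.001, 1.352]
contact_force: [-6.1, 0.5, 6.9]
grip_width: 9.8
finger_force: 30.0
```

View pics/s4.png

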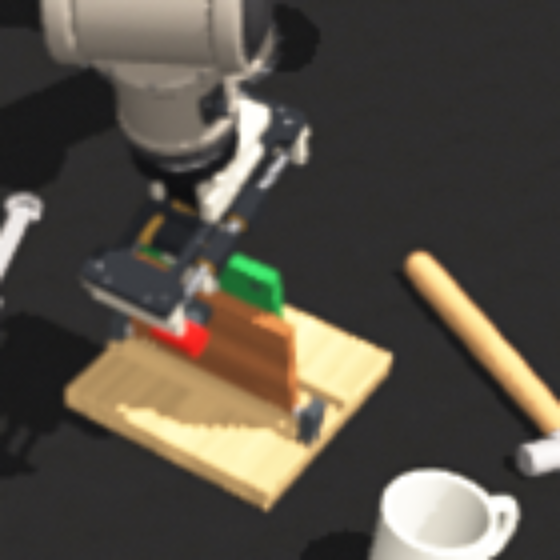

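The plate sits in the trough against the back, with −6 N against the fingers. I release gently and withdraw along the plate.

```bash
python3 -m pendant '[[[0,0,0],[0,0,0],-0.78],[[0,0,0],[0,0,0],-0.74],[[0,0,0],[0,0,0],-0.68],[[0,0,0],[0,0,0],-0.6],[[0,0,0],[0,0,0],-0.5],[[0,0,0],[0,0,0],-0.4],[[0,0,0],[0,0,0],-0.3],[[0,0,0],[0,0,0],-0.3],[[0,0,0],[0,0,0],-0.3],[[0,0,0],[0,0,0],-0.3]]'
python3 -m pendant '[[[0.03,-0.008,0.09],[0,0,0],-0.3],[[0.1,-0.023,0.28],[0,0,0],-0.3],[[0.17,-0.038,0.47],[0,0,0],-0.3],[[0.24,-0.053,0.65],[0,0,0],-0.3],[[0.24,-0.053,0.65],[0,0,0],-0.3],[[0.24,-0.053,0.65],[0,0,0],-0.3],[[0.24,-0.053,0.65],[0,0,0],-0.3],[[0.24,-0.053,0.65],[0,0,0],-0.3],[[0,0,0.3],[0,0,0],-0.3],[[0,0,0],[0,0,0],-0.3]]'
python3 -m pendant '[[[0,-0.3,0.1],[0,0,0],-0.3],[[0,-0.6,0.1],[0,0,0],-0.3],[[0,-0.8,0.1],[0,0,0],-0.3],[[0,-0.8,0.1],[0,0,0],-0.3],[[0,-0.8,0.1],[0,0,0],-0.3],[[0,-0.8,0.1],[0,0,0],-0.3],[[0,-0.8,0.1],[0,0,0],-0.3],[[0,-0.8,0.1],[0,0,0],-0.3],[[0,-0.5,0],[0,0,0],-0.3],[[0,-0.2,0],[0,0,0],-0.3]]'
python3 - <<'E'
from h import *
a=bot.capture("scene");b=bot.capture("top")
f=lambda i:cv2.resize(i,(400,400),interpolation=cv2.INTER_CUBIC)
cv2.imwrite("pics/f.png",np.hstack([f(b[185:285,150:250]),f(a[165:285,285:405])]))
E
```

```text
time: 19.52
tool_pos: [560.9, 218.6, 172.5]
tcp_rot: [-2.771, 0.001, 1.352]
contact_force: [0.4, -0.3, -0.3]
grip_width: 32.0
finger_force: 0.0
time: 20.35
tool_pos: [606.5, 208.6, 306.7]
tcp_rot: [-2.776, -0.001, 1.352]
contact_force: [0.3, 0.2, 0.9]
grip_width: 32.3
finger_force: 0.0
time: 21.18
tool_pos: [605.3, 14.1, 327.4]
tcp_rot: [-2.769, 0.002, 1.349]
contact_force: [-0.1, 0.1, -0.6]
grip_width: 32.2
finger_force: 0.0
```

View pics/f.png

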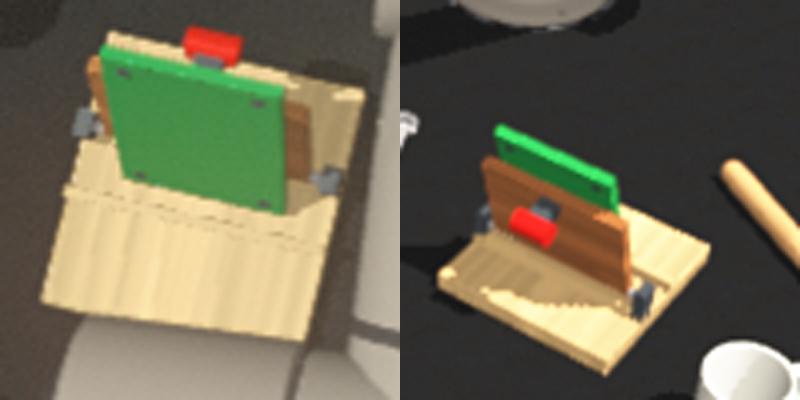

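The plate stands free and square in the trough, with its lower edge (122,178)–(285,212) centred between the ears. Handing in.

```bash
python3 -c "
from plant import bot
print(bot.close_job())"
```

```text
the job is handed in; nothing more can be done
None
```

The easel's back is raised on its stop and the green plate stands by itself in the trough, centred, square and leaning on the back; nothing else was touched, and the job was handed in at about 21 s of the 64 s limit.

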